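Hold sprung forceps at the gap gauge's marks

ROBOT

A 6-joint arm with a two-finger parallel gripper is mounted at the origin on the work surface. World frame = base frame: x ahead of the robot, y to its left, z up, the work surface at z = 0. Lengths are in m, angles in rad, forces in N, time in s.
With the tool pointing down it reaches from about 0.25 to 0.775 m from the base axis. Payload 4 kg.
Tool frame: the origin (TCP) lies at the very end of the fingers, on their centre line; the grasp point (between the pads) lies 19 mm behind it; z points along the fingers, y is the direction in which the jaws open and shut (so a half turn about z gives the same grasp; the last joint's range is limited). The gripper opens to 94 mm and grips with 3 to 60 N. Pads are 16 mm wide; open, the fingers measure 119 mm over their backs; the gripper's body (75 mm by 177 mm) begins 78 mm behind the grasp point.
Start: joints at [-0.103, 0.087, 1.371, -0, 1.684, -0.103], TCP at [0.55, -0, 0.206] pointing down, gripper open.
Joint ranges: [-3.1, 3.1], [-0.76, 2.03], [0.27, 2.55], [-1.08, 4.22], [0.17, 2.65], [-2.57, 2.57]. Speed limits (rad/s): [2.79, 2.79, 3.14, 3.14, 3.14, 3.14].

INTERFACE

Orientations are given as [roll, pitch, yaw] about the fixed x, y, z axes, in that order (R = Rz(yaw) Ry(pitch) Rx(roll)).
In Python, from bench import robot, snapshot, calibration gives the robot as it stands. The module is installed in compiled form; this text tells all that it offers.
- The arm moves only by the tool servo_tool, never from a script. Its argument "series" is text: rows parted by semicolons, each of 5 numbers parted by spaces: the closure, from -1 (fully open) to 1 (shut), then the shift along the tool's x, y, z in cm, then the turn about the tool's z in rad. A call has 1 to 20 rows; each row is the pose to reach, as a shift and turn from the pose commanded when the call began, along the tool's axes at that moment; what a row does not reach only later rows make up. A row lasts 1/12 s, in which the tool goes at most 41.7 mm and 7.16 degrees, less where a joint would pass 70% of its speed; a pose out of reach is approached as far as the arm can. A call with a gripper value outside its range is refused whole. The fingers move at their own pace and stop on an object; the grip force is fixed at half the most. Time passes only in rows, so rows that repeat a pose let the fingers close. It gives the time, the measured TCP pose, the force and the opening at its end, in the units of the state.
- robot.get_obs(): the state, without advancing time (a new reading comes with each control period).
- snapshot(name): name is "scene" or "side" or "wrist"; returns (picture, depth): 384x512x3 uint8, red, green, blue; 384x512 float32, m along the optical axis (not along the pixel's ray), 0 where there is no reading.
- calibration(name): a dict with "fx", "fy", "cx", "cy" (pixels), "k1" (the pictures are not rectified: a ray, as slopes to the right and down, at radius r is drawn at 1 + k1 r^2 times it, then the intrinsics apply), "rvec" (rotation vector, rad) and "tvec" (3), from world to camera coordinates, as OpenCV has them; the wrist camera has in their place "tool_from_camera" (4x4, takes a point from camera to tool coordinates, whose origin is the TCP and whose axes are the flange's). Camera axes: x right, y down, z forward; pixel columns grow to the right and rows downward; lengths in m; the calibration is good to about 2 mm. A picture is of the moment at which its call begins: read the wrist's pose just before it. calibration takes no time and is no camera call.
- robot.close_job(): hands the job in, once; it reports no verdict.
The state is a dict: "time": time; "joint_positions": joint angles; "qvel": joint speeds; "joint_torque": joint torques, N m; "tool_pos": TCP position; "ee_rot": TCP orientation; "wrist_force": force on the tool from outside, world axes, zero at the start; "wrist_torque": the same for the moment, N m; "width": finger opening in m.
Only numpy, scipy, OpenCV 4.12 (cv2) and the standard library are available. Lean on these libraries where they do the work, as an engineer would, in place of code of your own. Each camera call takes 0.05 s, during which the arm holds its last target. There are 200 camera calls.

TASK

Pick the sprung steel forceps up off their rest, bring the tips in level under the gauge's bridge without knocking it, and squeeze until the left tip stands over the left dark strip and the right tip over the right one, as centred across the strips as you can, just clear of the plate (a gap of about half a centimetre, not touching). Finish while still holding the forceps there, with the tip gap steady, so that the gauge can take its reading; do not let go or put them down. Leave the bottles and vials where they stand.

Things in the scene. Friction and masses are not known exactly. Their poses are not given: they have to be found in the camera images.
- forceps_grip (a point): Where to grip: midway between the forceps' two ribbed finger plates, half-way up, when relaxed. Fixed to the left leg: x along it to the tips, y to the left, z up. Plates 46 mm long (x), 16 mm high, outer faces 41.5 mm apart relaxed: squeeze from above along y. Left plate's outer face at y +20.8 mm, parallel to x. Tip ends 95 mm ahead, back joint 95 mm behind, underside 8 mm below.
- tip_left (a point): End of the left forceps tip: centre of its underside. The tip is 4 mm thick (y) and 9 mm high; it is fixed to the left leg, 95 mm ahead of forceps_grip in x, +19.3 mm in y, -8 mm in z.
- tip_right (a point): End of the right forceps tip: centre of its underside; 4 mm thick, 9 mm high; it swings with the right leg.
- forceps_leg (a joint): Squeeze angle (rad) of the right leg about the back joint; 0 when relaxed (tip centres 52 mm apart), 0.142 at 25 mm, at most 0.24. Tip centre spacing = 25 + 2 x (width over the plates - 28) mm; the plates are parallel at 28 mm width. The spring takes about 9 N at the plates at 32 mm width, about 13 N at 25 mm, and opens when released.
- forceps: The plain steel forceps, 202 mm long, about 80 g, lying on the rest with the squeeze plane level; they balance about 8 mm behind forceps_grip. Origin on the underside at the middle of the plates' length, midway between the tips when these are 25 mm apart (6.8 mm left of and 8 mm below forceps_grip). Axes as forceps_grip.
- rest: Fixed blue plastic rest under the forceps: base 190 x 85 x 8 mm, two cross supports (12 mm thick, tops 36 mm above the table) 75 mm behind and 60 mm ahead of its origin, with 6 mm high end lips. Origin at the underside below the finger plates (give or take 4 mm); x towards the tips. Between the supports fingers have free room beside the plates down to 8 mm above the table.
- gauge: Fixed gap gauge: block 100 (x) x 124 (y) mm, white top plate 30 mm above the table, aluminium bridge over it. Origin: centre of its underside; x is the way in, away from the robot; y left. Bridge from x -30 to -12 mm; opening 90 mm wide, from the plate up to 79 mm above the table; bridge top at 92 mm. Tips go in along +x under the bridge and end beyond it over the strips.
- strip_left: Left dark steel strip, mark for the left tip: 22 mm long (gauge x), 7 mm wide (y), 1.5 mm thick, on the gauge's plate 12 mm beyond the gauge's centre along x, 9 to 16 mm left of its middle. Origin: centre of its underside, 30 mm above the table; axes as the gauge's.
- strip_right: Right dark steel strip, the mark for the right tip; as the left one, but 9 to 16 mm right of the gauge's middle. The spacing of the strips is the tip gap to hold (tip centre to tip centre, 18 to 32 mm).
- amber_bottle: Loose amber bottle, 60 mm across, 130 mm high; origin at its underside. Leave alone.
- white_bottle: Loose white bottle, 56 mm across, 120 mm high; origin at its underside. Leave alone.
- vial_a: Loose glass vial with black cap, 28 mm across, 55 mm high; origin at its underside. Leave alone.
- vial_b: Loose glass vial like vial_a. Leave alone.
Mind the look-alikes: they are no part of the job. Of the things that look like the gauge, the smaller one is meant. Of the things shaped like the forceps, the steel one is meant.

How it is judged:
By the outcome, as a careful person would: the job done as asked, in the order asked, and still so for the second after the job is handed in, while the arm keeps its last pose, push and grip.
It also fails if it takes over 45 s, if anything falls off the work surface, if the arm or the gripper's body presses on something with over 40 N, if the wrist force passes 120 N, or if a joint passes its speed limit or range.

## Working session

There is one attempt and no reset: what is moved stays moved. The work goes in short steps, Python scripts to look and compute and a tool call to move; the robot and the scene stay as the last step left them, time stands still between calls to the robot, and variables do not carry over. Pictures are saved under pics/ and viewed, about 8 in all and at most 12, crops included, and the job is handed in when it is done.

Besides the shell and the picture viewer there is one more tool, called after "Emit:" by a JSON object that holds its "op" and its "data". servo_tool: Moves the arm, as the interface text tells. Its arguments: {"type":"object","properties":{"series":{"type":"string"}},"required":["series"]}

```bash
mkdir -p pics; cat > h.py <<'E'
import numpy as np, cv2, os
from scipy.spatial.transform import Rotation as R
from bench import robot, snapshot, calibration
def snap(name):
    o=robot.get_obs(); p,d=snapshot(name); c=calibration(name)
    if name=="wrist":
        T=np.eye(4); T[:3,:3]=R.from_euler('xyz',o['ee_rot']).as_matrix(); T[:3,3]=o['tool_pos']
        W=T@np.array(c['tool_from_camera'])
    else:
        E=np.eye(4); E[:3,:3]=cv2.Rodrigues(np.array(c['rvec'],float))[0]; E[:3,3]=np.ravel(c['tvec']); W=np.linalg.inv(E)
    return p,d,c,W
def slopes(c,uv):
    uv=np.asarray(uv,float).reshape(-1,1,2)
    K=np.array([[c['fx'],0,c['cx']],[0,c['fy'],c['cy']],[0,0,1]])
    return cv2.undistortPoints(uv,K,np.array([c['k1'],0,0,0.]),).reshape(-1,2)
def cloud(d,c,W):
    h,w=d.shape; v,u=np.mgrid[:h,:w]
    s=slopes(c,np.stack([u,v],-1)).reshape(h,w,2)
    P=np.dstack([s*d[...,None],d]); X=P@W[:3,:3].T+W[:3,3]; X[d==0]=np.nan
    return X
def onz(c,W,uv,z):
    s=slopes(c,uv); r=np.c_[s,np.ones(len(s))]@W[:3,:3].T
    return W[:3,3]+r*((z-W[2,3])/r[:,2])[:,None]
def proj(c,W,X):
    E=np.linalg.inv(W); K=np.array([[c['fx'],0,c['cx']],[0,c['fy'],c['cy']],[0,0,1]])
    return cv2.projectPoints(np.asarray(X,float).reshape(-1,1,3),cv2.Rodrigues(E[:3,:3])[0],E[:3,3],K,np.array([c['k1'],0,0,0.]))[0].reshape(-1,2)
def save(n,p): cv2.imwrite(n,p[...,::-1])
E
python3 - <<'E'
from h import *
o=robot.get_obs(); print({k:np.round(v,3) for k,v in o.items()})
for n in ["scene","side","wrist"]:
    p,d,c,W=snap(n); np.savez(f'{n}0.npz',p=p,d=d,W=W); save(f'pics/{n}0.png',p); print(n,W.round(3).tolist(),c['fx'],c['k1'])
E
```

```text
{'time': np.float64(0.0), 'joint_positions': array([-0.103,  0.088,  1.372, -0.   ,  1.684, -0.103]), 'qvel': array([ 0.001, -0.   , -0.   ,  0.001, -0.   , -0.   ]), 'joint_torque': array([ 1.0000e-03, -3.4018e+01, -3.0242e+01,  7.2000e-02,  3.3000e-02,
       -0.0000e+00]), 'tool_pos': array([0.549, 0.   , 0.204]), 'ee_rot': array([-3.139, -0.   ,  1.571]), 'wrist_force': array([ 0.291, -0.522,  0.212]), 'wrist_torque': array([-0.037, -0.074,  0.024]), 'width': np.float64(0.094)}
scene [[-0.149, 0.738, -0.658, 1.237], [0.989, 0.122, -0.087, 0.082], [0.016, -0.664, -0.748, 0.899], [0.0, 0.0, 0.0, 1.0]] 356.44268418829034 -0.07062293139672912
side [[0.893, -0.25, 0.373, 0.159], [-0.449, -0.469, 0.761, -0.794], [-0.016, -0.847, -0.531, 0.593], [0.0, 0.0, 0.0, 1.0]] 394.09736914701944 -0.05782615499448502
wrist [[1.0, 0.002, -0.003, 0.551], [0.001, -0.959, -0.284, 0.084], [-0.004, 0.284, -0.959, 0.385], [0.0, 0.0, 0.0, 1.0]] 329.2316280115649 -0.0391313969098083
```

View pics/scene0.png

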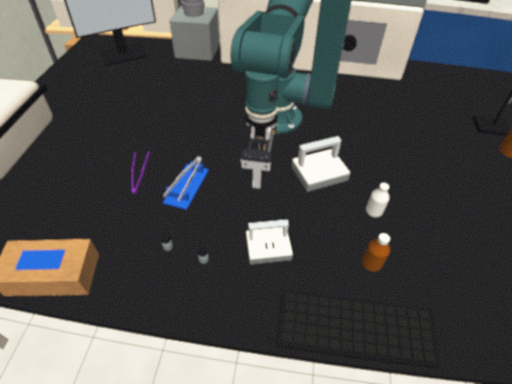

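View pics/side0.png

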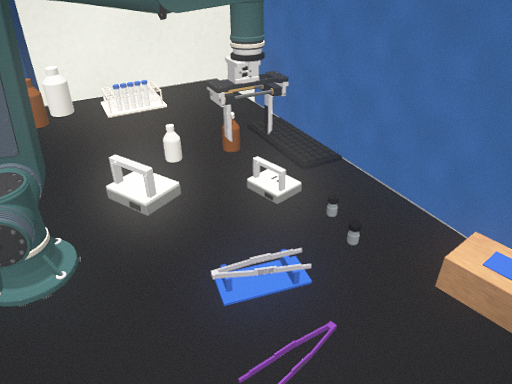

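The steel forceps lie on the blue rest at scene (185,180) and side (262,268). The purple look-alike is at scene (140,170). The gauge candidates are a large one at scene (320,165) and a small one at (270,243). By the description I choose the steel forceps and the small gauge, and check them in a crop.

```bash
python3 - <<'E'
from h import *
out=[]
a=np.load('scene0.npz');b=np.load('side0.npz')
def crop(p,x0,y0,w,h): return cv2.resize(p[y0:y0+h,x0:x0+w],(400,300),interpolation=cv2.INTER_CUBIC)
save('pics/crop1.png',np.vstack([np.hstack([crop(a['p'],150,145,80,60),crop(a['p'],230,205,80,60)]),np.hstack([crop(b['p'],200,225,120,90),crop(b['p'],230,145,80,60)])]))
for n,z in(('scene',a),('side',b)):
    X=cloud(z['d'],calibration(n),z['W']); 
    p=z['p'].astype(int); hsv=cv2.cvtColor(z['p'],cv2.COLOR_RGB2HSV)
    boxes={'scene':((150,145,230,215),(240,215,300,270)),'side':((200,240,320,305),(240,150,305,205))}[n]
    for nm,(x0,y0,x1,y1) in zip(('rest','gauge'),boxes):
        x=X[y0:y1,x0:x1].reshape(-1,3); hh=hsv[y0:y1,x0:x1].reshape(-1,3)
        blue=(hh[:,0]>100)&(hh[:,0]<125)&(hh[:,1]>150)
        m=(x[:,2]>0.015)&(x[:,2]<.12)&~blue if nm=='gauge' else (x[:,2]>0.004)&(x[:,2]<.08)
        print(n,nm,m.sum())
        if nm=='rest':
            for t,mm in(('blue',m&blue),('steel',m&~blue)):
                q=x[mm]; print(t,len(q),cv2.minAreaRect(q[:,:2].astype(np.float32)*1000),np.percentile(q[:,2],[2,50,98]))
        else:
            q=x[m]; 
            for lo,hi in((.02,.04),(.085,.1)):
                r=q[(q[:,2]>lo)&(q[:,2]<hi)]; print(lo,len(r),cv2.minAreaRect(r[:,:2].astype(np.float32)*1000),np.median(r[:,2]))
E
```

```text
scene rest 1136
blue 739 ((447.2466735839844, -261.55120849609375), (86.38323211669922, 192.6764678955078), 81.01168823242188) [0.00445413 0.00796554 0.03793554]
steel 397 ((454.1665954589844, -243.45460510253906), (210.68772888183594, 267.5179748535156), 16.997831344604492) [0.00461171 0.04079745 0.05240344]
scene gauge 1589
0.02 1194 ((650.5307006835938, 47.01008605957031), (102.63272094726562, 123.90281677246094), 16.41608428955078) 0.029333606608577034
0.085 245 ((629.5841064453125, 40.83186340332031), (20.73525047302246, 111.81842803955078), 16.24352264404297) 0.09119363082558696
side rest 3303
blue 2127 ((444.1188049316406, -261.2852478027344), (88.17581176757812, 189.29013061523438), 81.7872314453125) [0.00527133 0.0090163  0.03918818]
steel 1176 ((472.3430480957031, -244.3734893798828), (105.12091827392578, 266.29132080078125), 76.26054382324219) [0.00865936 0.04405442 0.05285057]
side gauge 1456
0.02 863 ((721.8603515625, 93.00480651855469), (304.8585510253906, 140.36135864257812), 31.62965202331543) 0.0293433969486806
0.085 181 ((625.8984985351562, 39.1486930847168), (20.47693634033203, 111.47869873046875), 15.183273315429688) 0.09115632334696366
```

View pics/crop1.png

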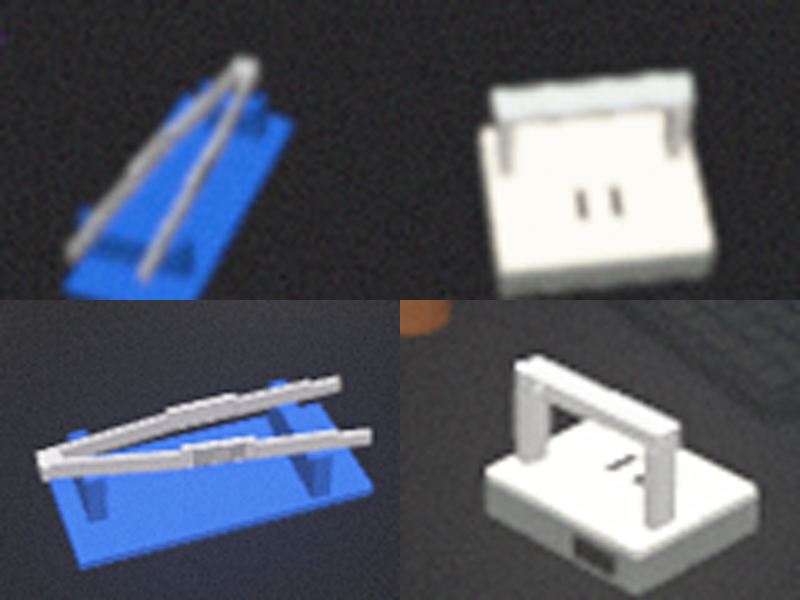

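The crops confirm it: steel forceps with the joint towards the robot and the tips towards +x, and the small gauge with strips at about scene (268,245) and (273,245). I move the wrist camera over the forceps.

Emit:
{"op": "servo_tool", "data": {"series": "-1 -26 -10 0 1.73;-1 -26 -10 0 1.73;-1 -26 -10 0 1.73;-1 -26 -10 0 1.73;-1 -26 -10 0 1.73;-1 -26 -10 0 1.73;-1 -26 -10 0 1.73;-1 -26 -10 0 1.73;-1 -26 -10 0 1.73;-1 -26 -10 0 1.73;-1 -26 -10 0 1.73;-1 -26 -10 0 1.73;-1 -26 -10 0 1.73;-1 -26 -10 0 1.73;-1 -26 -10 0 1.73;-1 -26 -10 0 1.73;-1 -26 -10 0 1.73;-1 -26 -10 0 1.73"}}

```text
time: 1.65
tool_pos: [0.45, -0.26, 0.2054]
ee_rot: [-3.141, 0.0, -0.158]
wrist_force: [-0.2, 0.1, 0.3]
width: 0.094
```

```bash
python3 - <<'E'
from h import *
print({k:np.round(robot.get_obs()[k],4) for k in('tool_pos','ee_rot','joint_positions','wrist_force','wrist_torque')})
p,d,c,W=snap('wrist'); np.savez('wrist1.npz',p=p,d=d,W=W); save('pics/w1.png',cv2.resize(p,(800,600),interpolation=cv2.INTER_CUBIC))
X=cloud(d,c,W); print(proj(c,W,[[.447,-.261,.044]]))
hsv=cv2.cvtColor(p,cv2.COLOR_RGB2HSV)
m=(X[...,2]>.044)&(X[...,2]<.06)&(hsv[...,1]<110); print(m.sum()); q=X[m]; print(cv2.minAreaRect((q[:,:2]*1000).astype(np.float32)),np.median(q[:,2]))
E
```

```text
{'tool_pos': array([ 0.45  , -0.26  ,  0.2054]), 'ee_rot': array([-3.1415e+00,  1.0000e-04, -1.5770e-01]), 'joint_positions': array([-6.3310e-01,  1.9600e-02,  1.4417e+00,  1.0000e-04,  1.6804e+00,
        1.0954e+00]), 'wrist_force': array([-0.1509,  0.1376,  0.2635]), 'wrist_torque': array([ 0.0513,  0.0609, -0.0244])}
[[263.99213396 181.14547361]]
1486
((442.383056640625, -260.56134033203125), (55.20389175415039, 199.2159881591797), 77.91582489013672) 0.04940624919906911
```

View pics/w1.png

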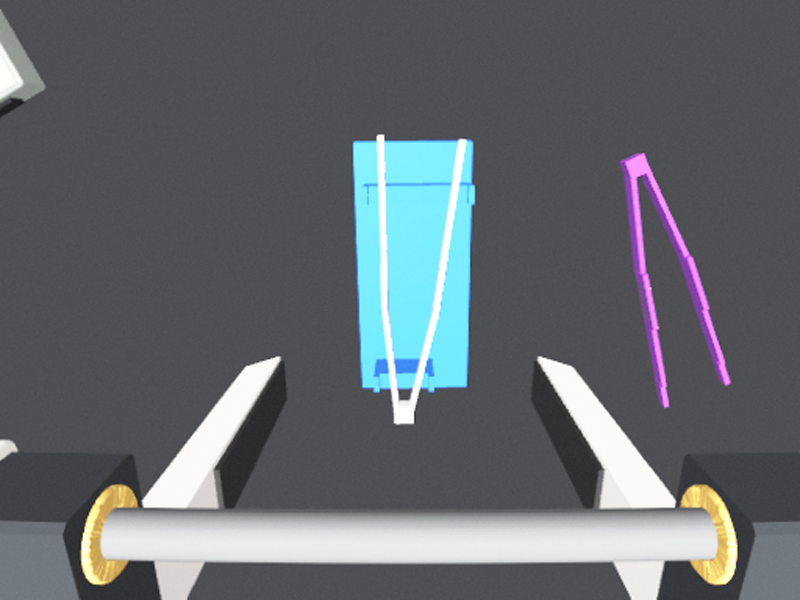

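The wrist view (800x600 scale) shows the steel forceps with the left tip at (380,137), the right tip at (462,141) and the joint at (404,413). I fit the left leg numerically.

```bash
python3 - <<'E'
from h import *
z=np.load('wrist1.npz'); p,d,W=z['p'],z['d'],z['W']; c=calibration('wrist'); X=cloud(d,c,W)
hsv=cv2.cvtColor(p,cv2.COLOR_RGB2HSV)
m=(hsv[...,1]<60)&(hsv[...,2]>150); m[:80]=0; m[275:]=0; m[:,:225]=0; m[:,310:]=0
for v in range(82,275,8):
    u=np.where(m[v])[0]; 
    if len(u)==0: continue
    g=np.split(u,np.where(np.diff(u)>1)[0]+1)
    # subpixel ends
    s=[]
    for k in g:
        mid=(k[0]+k[-1])/2; zz=np.nanmedian(X[v,k,2]); w=onz(c,W,[[mid,v]],zz)[0]
        dxy=w[:2]-np.array([.45,-.26]); a=-.1577
        s.append((round(mid,1),len(k),*(1000*np.array([dxy@[np.cos(a),np.sin(a)],dxy@[-np.sin(a),np.cos(a)],zz])).round(1)))
    print(v,s)
E
```

```text
90 [(np.float64(243.0), 5, np.float64(90.5), np.float64(19.5), np.float64(46.3)), (np.float64(295.5), 6, np.float64(90.6), np.float64(-32.2), np.float64(46.4))]
98 [(np.float64(243.5), 4, np.float64(82.9), np.float64(19.2), np.float64(45.6)), (np.float64(294.0), 5, np.float64(82.9), np.float64(-31.0), np.float64(46.2))]
106 [(np.float64(244.0), 5, np.float64(75.2), np.float64(18.8), np.float64(46.0)), (np.float64(293.0), 5, np.float64(75.2), np.float64(-30.2), np.float64(46.2))]
114 [(np.float64(243.5), 4, np.float64(67.4), np.float64(19.3), np.float64(47.6)), (np.float64(292.0), 5, np.float64(67.5), np.float64(-29.2), np.float64(48.5))]
122 [(np.float64(244.0), 5, np.float64(59.6), np.float64(18.8), np.float64(48.8)), (np.float64(290.5), 4, np.float64(59.7), np.float64(-27.9), np.float64(48.8))]
130 [(np.float64(244.0), 5, np.float64(51.7), np.float64(18.9), np.float64(48.7)), (np.float64(289.0), 5, np.float64(51.8), np.float64(-26.5), np.float64(49.3))]
138 [(np.float64(244.5), 4, np.float64(43.8), np.float64(18.5), np.float64(50.0)), (np.float64(288.0), 5, np.float64(43.7), np.flo
[... 1779 characters left out ...]
.6), np.float64(-10.4), np.float64(48.3))]
234 [(np.float64(250.5), 4, np.float64(-61.5), np.float64(13.3), np.float64(50.0)), (np.float64(269.5), 4, np.float64(-61.8), np.float64(-7.7), np.float64(49.2))]
242 [(np.float64(251.0), 5, np.float64(-71.6), np.float64(12.9), np.float64(48.9)), (np.float64(267.5), 4, np.float64(-71.2), np.float64(-5.5), np.float64(49.7))]
250 [(np.float64(252.0), 5, np.float64(-81.6), np.float64(11.8), np.float64(48.5)), (np.float64(266.0), 5, np.float64(-81.7), np.float64(-3.9), np.float64(48.3))]
258 [(np.float64(258.5), 16, np.float64(-93.4), np.float64(4.6), np.float64(45.1))]
266 [(np.float64(258.0), 13, np.float64(-101.2), np.float64(5.1), np.float64(49.6))]
```

Emit:
{"op": "servo_tool", "data": {"series": "-1 -0.2 0.1 3 -0.01;-1 -0.2 0.1 6 -0.01;-1 -0.2 0.1 9 -0.01;-1 -0.2 0.1 12 -0.01;-1 -0.2 0.1 15 -0.01;-1 -0.2 0.1 17 -0.01;-1 -0.2 0.1 18 -0.01;-1 -0.2 0.1 18 -0.01;-0.2 -0.2 0.1 18 -0.01;0 -0.2 0.1 18 -0.01;0.05 -0.2 0.1 18 -0.01;0.05 -0.2 0.1 18 -0.01;0.05 -0.2 0.1 18 -0.01"}}

```text
time: 2.78
tool_pos: [0.4486, -0.2612, 0.0268]
ee_rot: [3.14, -0.002, -0.149]
wrist_force: [-0.3, 0.1, 0.4]
width: 0.0643
```

```bash
python3 - <<'E'
from h import *
p,d,c,W=snap('wrist'); np.savez('wrist2.npz',p=p,d=d,W=W); save('pics/w2.png',p)
E
```

```text
(no output)
```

View pics/w2.png

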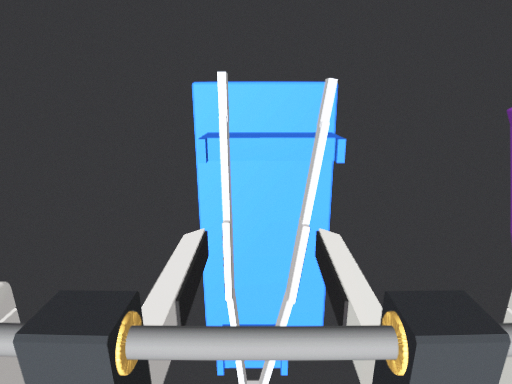

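The fingers straddle the plates, with the finger ends at (205,232) and (318,232) and the legs between them at (227,240) and (302,240). I close gradually.

Emit:
{"op": "servo_tool", "data": {"series": "0.05 0 0 0 0;0.15 0 0 0 0;0.2 0 0 0 0;0.25 0 0 0 0;0.3 0 0 0 0;0.35 0 0 0 0;0.38 0 0 0 0;0.38 0 0 0 0;0.38 0 0 0 0;0.38 0 0 0 0;0.38 0 0 0 0"}}

```text
time: 3.75
tool_pos: [0.4481, -0.2609, 0.0257]
ee_rot: [3.141, -0.0, -0.149]
wrist_force: [1.1, -0.8, 1.9]
width: 0.0296
```

Emit:
{"op": "servo_tool", "data": {"series": "0.38 0 0 -0.5 0;0.38 0 0 -1 0;0.38 0 0 -2 0;0.38 0 0 -3.5 0;0.38 0 0 -5 0;0.38 0 0 -7 0;0.38 0.5 -2 -9 0;0.38 1.5 -5 -11 -0.05;0.38 2.2 -8 -13 -0.1;0.38 3 -11 -13.5 -0.15;0.38 3.8 -14 -13.5 -0.2;0.38 4.5 -17 -13.5 -0.25;0.38 5.2 -20 -13.5 -0.3;0.38 6 -23 -13.5 -0.35;0.38 6.6 -26 -13.5 -0.4;0.38 7 -28.5 -13.5 -0.43;0.38 7.2 -29.7 -13.5 -0.43;0.38 7.2 -29.7 -13.5 -0.43;0.38 7.2 -29.7 -13.5 -0.43;0.38 7.2 -29.7 -13.5 -0.43"}}

```text
time: 5.42
tool_pos: [0.5629, 0.021, 0.1607]
ee_rot: [3.141, 0.0, 0.279]
wrist_force: [0.0, -1.4, -0.8]
width: 0.0293
```

```bash
python3 - <<'E'
from h import *
o=robot.get_obs(); print({k:np.round(o[k],4) for k in('tool_pos','ee_rot','width','joint_positions')})
p,d,c,W=snap('wrist'); np.savez('wrist3.npz',p=p,d=d,W=W); save('pics/w3.png',cv2.resize(p,(800,600),interpolation=cv2.INTER_CUBIC))
E
```

```text
{'tool_pos': array([0.5629, 0.021 , 0.1607]), 'ee_rot': array([3.1408e+00, 5.0000e-04, 2.7920e-01]), 'width': np.float64(0.0293), 'joint_positions': array([-6.2700e-02,  1.2970e-01,  1.4128e+00, -9.0000e-04,  1.5992e+00,
        1.2288e+00])}
```

View pics/w3.png

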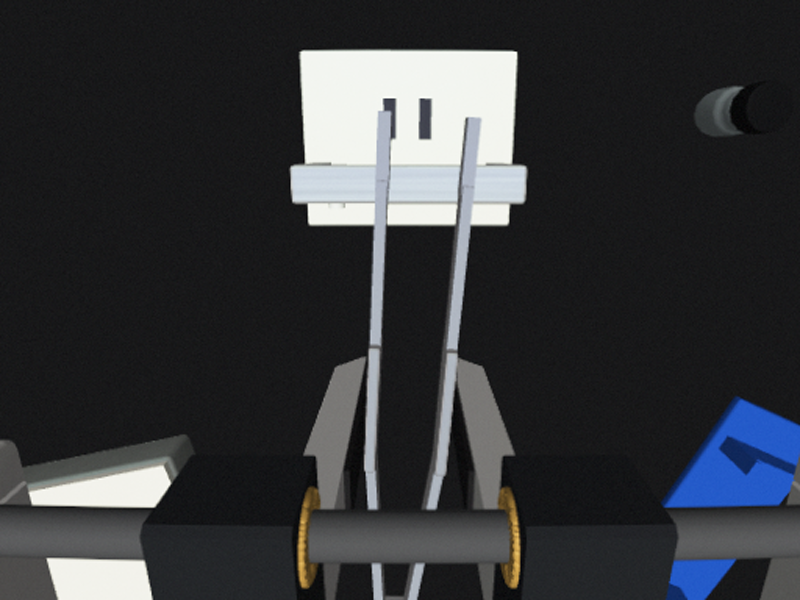

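The forceps are held. At 800x600 the left tip is at (384,112) and the right tip at (473,118), yawed slightly right. The strips are at about (389,118) and (425,118), with the bridge at rows 165-203. I measure gauge yaw, strips and tips.

```bash
cat > m.py <<'E'
from h import *
def tool(o):
    return np.array(o['tool_pos']),o['ee_rot'][2]
def edge(row,u0,u1,up):  # subpixel crossing at mid level in [u0,u1]
    s=row[u0:u1+1].astype(float); L=(s.max()+s.min())/2
    for i in range(len(s)-1):
        if (s[i]-L)*(s[i+1]-L)<=0 and (s[i+1]>s[i])==up: return u0+i+(L-s[i])/(s[i+1]-s[i])
E
python3 - <<'E'
from m import *
z=np.load('wrist3.npz'); p,d,W=z['p'],z['d'],z['W']; c=calibration('wrist'); g=cv2.cvtColor(p,cv2.COLOR_RGB2GRAY)
a=.2792; T=np.array([.5629,.021]); B=np.array([[np.cos(a),np.sin(a)],[-np.sin(a),np.cos(a)]])
def loc(uv,zz): return (1000*(onz(c,W,uv,zz)[:,:2]-T)@B.T).round(2)
L=[];Rr=[]
for v in range(40,100,6):
    l=edge(g[v],180,215,True); r=edge(g[v],315,345,False); L.append([l,v]);Rr.append([r,v])
for n,E in(('plateL',L),('plateR',Rr)):
    q=loc(E,.030); print(n,np.polyfit(q[:,0],q[:,1],1),q[[0,-1]].tolist())
q=loc([[x, edge(g[:,x],25,45,True)] for x in range(200,326,12)],.03); print('far edge',np.polyfit(q[:,1],q[:,0],1))
print(g[76,236:312].tolist())
print(g[60:95,272].tolist()); print(g[60:95,251].tolist())
X=cloud(d,c,W); print('tip z',X[76:80,245,2],X[78:82,302,2])
np.set_printoptions(linewidth=200)
for v in(74,78,82,86): print(v,g[v,238:260].tolist())
E
```

```text
plateL [1.00035207e-03 6.18198612e+01] [[132.6, 61.87], [87.11, 61.77]]
plateR [ 1.43663105e-03 -5.94832981e+01] [[132.68, -59.35], [87.19, -59.32]]
far edge [1.91349318e-03 1.39193063e+02]
[244, 244, 244, 244, 243, 223, 183, 181, 183, 183, 182, 182, 183, 177, 91, 68, 85, 183, 244, 244, 244, 245, 244, 243, 244, 244, 244, 244, 244, 244, 244, 238, 164, 71, 69, 69, 67, 67, 71, 124, 226, 244, 244, 243, 243, 244, 244, 244, 245, 244, 243, 243, 244, 244, 244, 244, 244, 244, 244, 244, 243, 218, 75, 127, 184, 183, 181, 184, 183, 182, 182, 191, 229, 244, 244, 243]
[245, 245, 244, 120, 67, 67, 67, 67, 68, 65, 67, 67, 68, 66, 67, 68, 67, 67, 66, 68, 68, 67, 68, 68, 68, 67, 70, 66, 86, 196, 244, 244, 244, 244, 244]
[244, 245, 244, 67, 69, 68, 68, 65, 69, 68, 69, 70, 70, 70, 70, 69, 68, 69, 68, 69, 72, 70, 70, 69, 68, 70, 68, 71, 123, 217, 243, 244, 244, 244, 244]
tip z [0.18076636 0.18046268 0.18069098 0.18174183] [0.1812462  0.18193682 0.17994304 0.18165874]
74 [244, 244, 244, 233, 183, 182, 184, 183, 181, 185, 181, 179, 92, 70, 88, 184, 244, 244, 244, 244, 244, 243]
78 [244, 244, 243, 223, 183, 182, 181, 183, 182, 182, 184, 177, 90, 68, 86, 184, 243, 244, 244, 244, 244, 244]
82 [244, 244, 243, 203, 182, 184, 184, 182, 181, 184, 181, 178, 65, 70, 84, 186, 244, 244, 244, 244, 244, 244]
86 [244, 244, 243, 204, 182, 183, 184, 184, 182, 182, 182, 176, 66, 68, 88, 185, 244, 244, 244, 244, 244, 244]
```

Emit:
{"op": "servo_tool", "data": {"series": "0.4 0 0 0 0;0.42 0 0 0 0;0.44 0 0 0 0;0.448 0 0 0 0;0.448 0 0 0 0;0.448 0 0 0 0;0.448 0 0 0 0;0.448 0 0 0 0"}}

```text
time: 6.13
tool_pos: [0.5632, 0.0224, 0.1605]
ee_rot: [3.142, -0.0, 0.281]
wrist_force: [-0.5, 0.4, -0.2]
width: 0.0265
```

```bash
cat >> m.py <<'E'
def tips(p,c,W,o,ztop,vs,show=True):
    T,a=tool(o); B=np.array([[np.cos(a),np.sin(a)],[-np.sin(a),np.cos(a)]])
    return lambda uv,zz: (1000*(onz(c,W,uv,zz)[:,:2]-T[:2])@B.T).round(2)
E
python3 - <<'E'
from m import *
o=robot.get_obs(); print(o['tool_pos'],o['ee_rot'],o['width'])
p,d,c,W=snap('wrist'); np.savez('wrist4.npz',p=p,d=d,W=W,T=o['tool_pos'],a=o['ee_rot'][2]); save('pics/w4.png',cv2.resize(p[40:136,192:320],(800,600),interpolation=cv2.INTER_CUBIC))
f=tips(p,c,W,o,0,0); g=cv2.cvtColor(p,cv2.COLOR_RGB2GRAY)
for v in(72,76,80,84,88): print(v,g[v,236:312].tolist())
print('strip ctrs from w3-like px',f([[271.7,76],[249.1,76],[272,63],[272,88.5]],.0315))
E
```

```text
[0.56322603 0.02235274 0.16048438] [ 3.14153254e+00 -2.77922683e-05  2.80876210e-01] 0.026452163734803896
72 [243, 245, 244, 244, 244, 244, 244, 244, 243, 244, 242, 75, 137, 182, 181, 182, 183, 183, 181, 182, 183, 210, 243, 244, 243, 243, 244, 244, 244, 244, 244, 244, 244, 235, 74, 71, 70, 67, 67, 70, 70, 148, 243, 244, 244, 244, 244, 244, 244, 244, 244, 243, 244, 244, 243, 244, 244, 244, 244, 244, 244, 244, 244, 243, 243, 244, 244, 244, 244, 244, 244, 243, 244, 244, 243, 244]
76 [243, 244, 244, 244, 244, 244, 244, 244, 243, 243, 242, 93, 157, 186, 183, 183, 181, 183, 185, 182, 188, 224, 244, 244, 244, 243, 244, 244, 243, 244, 245, 244, 244, 235, 73, 71, 70, 69, 66, 71, 70, 148, 244, 244, 244, 243, 244, 244, 244, 244, 244, 243, 244, 244, 239, 191, 107, 165, 182, 184, 182, 180, 182, 182, 184, 216, 244, 243, 244, 243, 243, 244, 243, 243, 243, 243]
80 [244, 245, 244, 243, 244, 244, 244, 244, 244, 244, 241, 127, 182, 184, 181, 182, 182, 182, 183, 180, 175, 245, 244, 244, 244, 244, 245, 244, 243, 244, 244, 244, 244, 235, 73, 72, 71, 69, 69, 69, 71, 147, 244, 244, 244, 244, 244, 243, 244, 
[... 283 characters left out ...]
 244, 244, 243, 244, 235, 72, 71, 70, 71, 65, 70, 74, 154, 244, 244, 244, 244, 244, 243, 244, 244, 244, 243, 244, 244, 228, 82, 129, 183, 182, 182, 182, 184, 183, 184, 207, 239, 243, 244, 244, 244, 243, 244, 243, 244, 243, 244]
88 [244, 244, 243, 244, 244, 244, 244, 244, 244, 244, 242, 177, 185, 184, 184, 183, 186, 183, 185, 184, 209, 243, 244, 244, 243, 244, 244, 244, 244, 244, 243, 244, 244, 235, 71, 72, 69, 68, 67, 70, 82, 167, 244, 244, 244, 244, 244, 244, 244, 244, 244, 244, 244, 239, 196, 103, 163, 182, 183, 183, 184, 183, 182, 181, 215, 244, 244, 243, 244, 244, 244, 243, 243, 244, 243, 244]
strip ctrs from w3-like px [[102.49  -8.14]
 [102.48  11.97]
 [113.4   -8.31]
 [ 91.82  -8.5 ]]
```

View pics/w4.png

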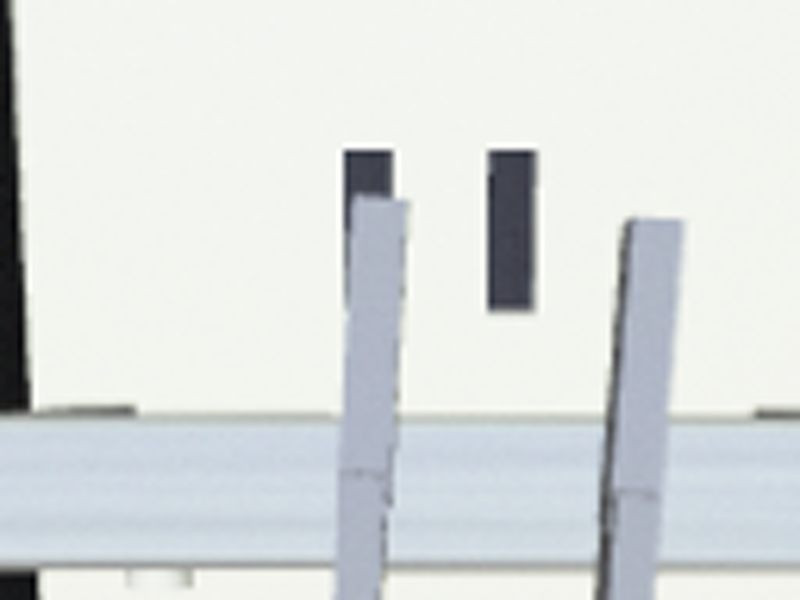

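The crop shows the left strip at x 344-393 and the right one at 488-537, so they are 20.5 mm apart. The tip centres are at (380,200) and (658,218), about 21.7 mm apart and leaning right. I measure the forceps' yaw in the grip.

```bash
cat >> m.py <<'E'
def run(vs_black, name=None):
    o=robot.get_obs(); p,d,c,W=snap('wrist'); f=tips(p,c,W,o,0,0); g=cv2.cvtColor(p,cv2.COLOR_RGB2GRAY); X=cloud(d,c,W)
    print(np.round(o['tool_pos'],4),np.round(o['ee_rot'],4),o['width'])
    for v in vs_black:
        u=np.where((g[v,215:325]>110)&(abs(X[v,215:325,2]-o['tool_pos'][2]-.024)<.012))[0]+215
        k=np.split(u,np.where(np.diff(u)>1)[0]+1)
        print(v,[(f([[q.mean(),v]],np.nanmedian(X[v,q,2]))[0].tolist(),len(q),round(float(np.nanmedian(X[v,q,2])-o['tool_pos'][2])*1000,1)) for q in k if len(q)>2])
    if name: save(name,p)
    return p,d,c,W,o,f,g,X
E
python3 - <<'E'
from m import *
r=run([72,74,76,80,84,88,92,96,150,170,190,210,230,250,270,290,300])
E
```

```text
[0.5632 0.0224 0.1605] [ 3.1415e+00 -1.0000e-04  2.8090e-01] 0.026332353135705526
72 [([95.52, 5.21], 9, 20.8)]
74 [([94.66, 5.22], 9, 20.8)]
76 [([93.8, 5.23], 9, 20.6), ([93.84, -15.45], 9, 20.5)]
80 [([92.05, 5.25], 9, 20.4), ([92.08, -15.26], 10, 20.6)]
84 [([90.28, 5.26], 9, 20.5), ([90.32, -15.1], 9, 20.4)]
88 [([88.52, 5.75], 7, 20.0), ([88.55, -15.17], 9, 20.3)]
92 [([86.72, 5.75], 9, 20.4), ([86.75, -14.91], 10, 21.0)]
96 [([84.93, 5.76], 9, 20.4), ([84.96, -14.83], 9, 20.0)]
150 [([60.02, 7.3], 7, 23.2), ([60.1, -13.27], 7, 23.6)]
170 [([50.31, 8.12], 8, 23.5), ([50.33, -12.79], 8, 23.6)]
190 [([40.17, 8.99], 7, 23.4), ([40.21, -12.3], 7, 23.5)]
210 [([29.55, 9.66], 7, 23.0), ([29.55, -11.58], 7, 23.0)]
230 [([20.56, 10.06], 7, 27.6), ([20.59, -11.95], 5, 27.7)]
250 [([10.74, 20.13], 17, 30.1), ([9.36, 11.02], 8, 27.2), ([9.36, -10.46], 6, 27.2), ([10.73, -18.8], 20, 30.0)]
270 [([-1.97, 11.98], 7, 27.6), ([-2.16, -9.92], 7, 27.2)]
290 [([-13.91, 12.74], 7, 27.6), ([-13.9, -9.33], 6, 27.6)]
300 [([-20.13, 13.14], 6, 27.5), ([-20.38, -9.21], 7, 27.1)]
```

Emit:
{"op": "servo_tool", "data": {"series": "0.448 -1 0 0 -0.02;0.448 -2 0 0 -0.04;0.448 -3.5 0 0 -0.063;0.448 -5 0 0 -0.063;0.448 -6.3 0 0 -0.063;0.448 -6.5 0 1 -0.063;0.448 -6.5 0 3 -0.063;0.448 -6.5 0 5 -0.063;0.448 -6.5 0 7 -0.063;0.448 -6.5 0 9 -0.063;0.448 -6.5 0 11 -0.063;0.448 -6.5 0 12.5 -0.063;0.448 -6.5 0 13.2 -0.063;0.448 -6.5 0 13.2 -0.063;0.448 -6.5 0 13.2 -0.063;0.448 -6.5 0 13.2 -0.063"}}

```text
time: 7.57
tool_pos: [0.5019, 0.0043, 0.0296]
ee_rot: [3.141, -0.002, 0.344]
wrist_force: [-0.4, 0.5, -0.5]
width: 0.0265
```

```bash
python3 - <<'E'
from m import *
p,d,c,W,o,f,g,X=run([72,76,80,84,88,92,110,150,170,190,210,230,270,290],None)
save('pics/w5.png',cv2.resize(p,(800,600),interpolation=cv2.INTER_CUBIC))
pl=(g>200); zz=X[...,2]; m=pl&(zz>.02)&(zz<.04); print('plate z',np.nanmedian(zz[m]),m.sum())
E
```

```text
[0.5019 0.0043 0.0296] [ 3.1406e+00 -2.2000e-03  3.4390e-01] 0.026459258389744895
72 [([95.55, 5.16], 9, 20.8)]
76 [([93.82, 5.18], 9, 20.6), ([93.85, -15.51], 9, 20.7)]
80 [([92.08, 5.2], 9, 20.3), ([92.11, -15.36], 10, 20.4)]
84 [([90.31, 5.44], 8, 20.4), ([90.35, -15.19], 9, 20.3)]
88 [([88.52, 5.43], 8, 21.0), ([88.58, -15.28], 9, 19.9)]
92 [([86.74, 5.7], 9, 20.4), ([86.77, -14.8], 9, 20.6)]
110 [([78.58, 5.99], 8, 20.6), ([78.61, -14.54], 9, 20.7)]
150 [([60.15, 7.22], 7, 24.1), ([60.13, -13.31], 7, 23.8)]
170 [([50.31, 8.07], 8, 23.6), ([50.29, -12.86], 8, 23.4)]
190 [([40.25, 8.92], 7, 23.7), ([40.47, -12.28], 7, 24.5)]
210 [([29.79, 9.57], 7, 23.8), ([29.69, -11.61], 7, 23.4)]
230 [([20.52, 10.01], 7, 27.6), ([20.56, -11.26], 8, 27.6)]
270 [([-2.1, 11.95], 7, 27.3), ([-1.89, -9.94], 7, 27.6)]
290 [([-14.11, 12.71], 7, 27.2), ([-13.85, -9.38], 6, 27.6)]
plate z 0.031056026136159376 12062
```

View pics/w5.png

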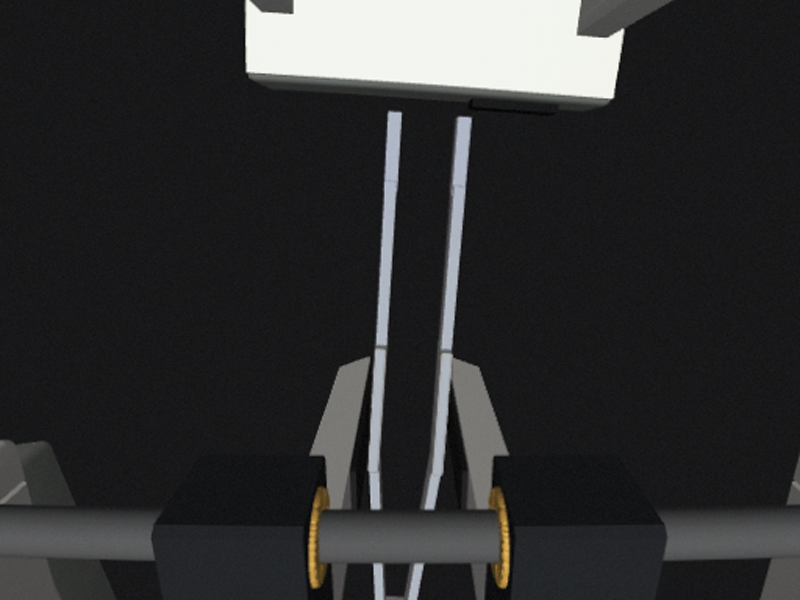

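The forceps are stable in the grip, and the tips at (394,112) and (463,118) sit level in front of the block. I go in along gauge x.

Emit:
{"op": "servo_tool", "data": {"series": "0.448 0.5 0.03 0 0;0.448 1.2 0.08 0 0;0.448 2 0.13 0 0;0.448 2.8 0.18 0 0;0.448 3.6 0.23 0 0;0.448 4.4 0.28 0 0;0.448 5.2 0.33 0 0;0.448 6 0.38 0 0;0.448 6.6 0.42 0 0;0.448 7.1 0.45 0.1 0;0.448 7.1 0.45 0.2 0;0.448 7.1 0.45 0.3 0;0.448 7.1 0.45 0.3 0;0.448 7.1 0.45 0.3 0;0.448 7.1 0.45 0.3 0"}}

```text
time: 8.87
tool_pos: [0.5688, 0.0239, 0.0255]
ee_rot: [-3.142, 0.0, 0.344]
wrist_force: [0.4, 0.7, -0.6]
width: 0.0265
```

```bash
cat > look.py <<'E'
import sys
from m import *
n=sys.argv[1]
p,d,c,W,o,f,g,X=run([72,76,80,84,88]); print(o['wrist_force'])
np.savez(n+'.npz',p=p,d=d,W=W,T=o['tool_pos'],a=o['ee_rot'][2])
save('pics/'+n+'.png',cv2.resize(p[40:136,192:320],(800,600),interpolation=cv2.INTER_CUBIC))
for v in (60,64,68,72,76,80,84,88,92): print(v,g[v,225:305].tolist())
E
python3 look.py w6
```

```text
[0.5688 0.0239 0.0255] [-3.1416  0.      0.3436] 0.026454420577935102
72 [([95.62, 5.15], 9, 20.3)]
76 [([93.88, 5.16], 9, 20.2), ([93.92, -15.56], 9, 20.2)]
80 [([92.14, 5.18], 9, 19.9), ([92.14, -15.34], 10, 20.6)]
84 [([90.34, 5.18], 9, 20.4), ([90.38, -15.18], 9, 20.4)]
88 [([88.56, 5.42], 8, 20.7), ([88.59, -15.19], 9, 20.7)]
[ 0.44170915  0.68917894 -0.58572477]
60 [243, 244, 243, 244, 243, 243, 244, 243, 244, 243, 243, 243, 244, 244, 243, 244, 243, 243, 243, 244, 244, 243, 241, 70, 70, 67, 69, 69, 69, 67, 64, 65, 65, 71, 70, 69, 105, 222, 243, 244, 243, 243, 243, 243, 243, 244, 243, 244, 243, 243, 244, 243, 243, 244, 243, 243, 244, 244, 243, 243, 243, 243, 243, 226, 96, 72, 69, 69, 68, 69, 68, 65, 66, 66, 68, 70, 69, 91, 202, 243]
64 [243, 244, 243, 243, 243, 243, 244, 244, 243, 243, 243, 243, 243, 243, 242, 244, 243, 244, 244, 244, 244, 243, 214, 73, 72, 69, 68, 70, 68, 68, 65, 65, 68, 68, 67, 68, 125, 243, 242, 243, 243, 243, 243, 244, 243, 243, 243, 243, 243, 244, 243, 243, 244, 244, 244, 243, 243, 243, 243, 243, 243, 243, 244, 225, 65, 70, 69, 70, 69, 69, 69, 65, 68, 67, 6
[... 2072 characters left out ...]
3, 243, 244, 242, 169, 131, 179, 183, 183, 182, 180, 181, 180, 175, 93, 71, 68, 82, 169, 243, 244, 243, 243, 243, 243, 244, 244, 243, 243, 243, 243, 243, 243, 242, 243, 243, 243, 244, 243, 243, 243, 243, 243, 241, 217, 65, 73, 71, 69, 99, 163, 182, 180, 181, 183, 183, 181, 180, 201, 235, 243, 243, 243]
92 [243, 243, 243, 242, 243, 243, 243, 243, 243, 243, 244, 242, 242, 243, 243, 244, 243, 243, 243, 243, 240, 125, 156, 183, 182, 181, 180, 179, 181, 182, 171, 68, 68, 69, 106, 223, 243, 243, 243, 243, 243, 243, 243, 243, 243, 243, 243, 243, 244, 243, 243, 243, 243, 243, 243, 244, 243, 243, 243, 243, 235, 143, 72, 74, 71, 71, 112, 180, 181, 183, 183, 182, 182, 182, 185, 217, 243, 243, 243, 243]
```

View pics/w6.png

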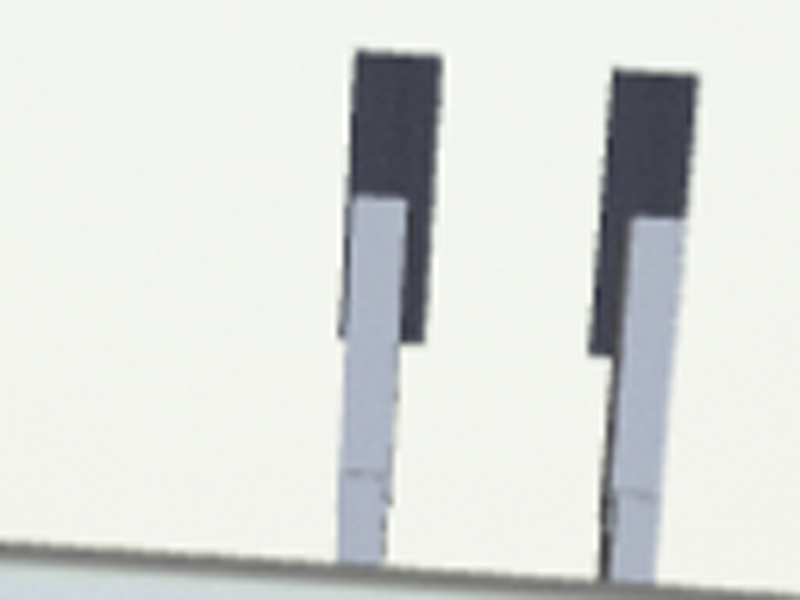

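The tips are inside and over the strips. In the crop, the left tip is at x 352-407 and its strip spans 349-433 at row 200. The right tip is at 630-686 and its strip spans 604-688 at row 218. I compute the corrections.

```bash
cat > fit.py <<'E'
import sys
from m import *
z=np.load(sys.argv[1]+'.npz'); p,W,T,a=z['p'],z['W'],z['T'],z['a']; c=calibration('wrist'); g=cv2.cvtColor(p,cv2.COLOR_RGB2GRAY).astype(float)
gy=float(sys.argv[2]) if len(sys.argv)>2 else .2805
B=np.array([[np.cos(gy),np.sin(gy)],[-np.sin(gy),np.cos(gy)]])
f=lambda uv,zz:1000*(onz(c,W,uv,zz)[:,:2]-T[:2])@B.T
def cross(v,u0,u1,L,up):
    s=g[v]
    for u in range(u0,u1):
        if (s[u]<L<=s[u+1]) if up else (s[u]>=L>s[u+1]): return u+(L-s[u])/(s[u+1]-s[u])
def line(vs,u0,u1,L,up,zz):
    e=[[x,v] for v in vs if (x:=cross(v,u0,u1,L,up)) is not None]
    q=f(e,zz); k=np.polyfit(q[:,0]-95,q[:,1],1); return k,len(e)
zs=.0325; zt=T[2]+.0205
vs=range(52,67); vr=range(55,70)
S={'sL_l':line(vs,235,255,156,False,zs),'sL_r':line(vs,255,270,156,True,zs),'sR_l':line(vr,280,295,156,False,zs),'sR_r':line(vr,295,312,156,True,zs)}
vt=range(75,92); 
S['tL_r']=line(range(73,92),252,262,125,False,zt); S['tR_l']=line(range(78,92),287,298,125,True,zt)
for n,(k,m) in S.items(): print(n,k.round(3),m)
sL=(S['sL_l'][0][1]+S['sL_r'][0][1])/2; sR=(S['sR_l'][0][1]+S['sR_r'][0][1])/2
tL=S['tL_r'][0][1]+2; tR=S['tR_l'][0][1]-2
print('strip',sL,sR,sL-sR,'tip',tL,tR,tL-tR,'tip-strip L,R (left+):',tL-sL,tR-sR)
r=lambda col,u0,u1,L: next(v for v in range(u0,u1) if (g[v,col]-L)*(g[v+1,col]-L)<0)
for col in (252,): print('tip end x',f([[col,r(col,62,85,125)+.5]],zt), 'strip far end x',f([[col,r(col,40,60,156)+.5]],zs))
E
python3 fit.py w6
```

```text
sL_l [1.2000e-02 1.4029e+01] 15
sL_r [-0.008  7.266] 15
sR_l [-1.000e-03 -6.086e+00] 15
sR_r [ 3.0000e-03 -1.2979e+01] 15
tL_r [-9.000e-03  9.026e+00] 19
tR_l [ 1.000e-03 -7.485e+00] 14
strip 10.647362262929656 -9.532569948953263 20.17993221188292 tip 11.025926221857373 -9.484519207278414 20.510445429135785 tip-strip L,R (left+): 0.37856395892771744 0.04805074167484946
tip end x [[95.30713377 11.17893783]] strip far end x [[107.34856061  12.24627686]]
```

The tips are within 0.4 mm laterally. A fine adjustment: 1 mm forward, 0.2 mm right, 0.8 mm lower, and a slightly tighter grip.

Emit:
{"op": "servo_tool", "data": {"series": "0.449 0.05 0.01 0.04 0;0.45 0.1 0.03 0.08 0;0.451 0.1 0.03 0.08 0;0.451 0.1 0.03 0.08 0;0.451 0.1 0.03 0.08 0;0.451 0.1 0.03 0.08 0;0.451 0.1 0.03 0.08 0;0.451 0.1 0.03 0.08 0;0.451 0.1 0.03 0.08 0;0.451 0.1 0.03 0.08 0"}}

```text
time: 9.75
tool_pos: [0.5702, 0.0241, 0.0247]
ee_rot: [3.142, -0.0, 0.344]
wrist_force: [0.4, 0.0, -0.3]
width: 0.0261
```

```bash
python3 look.py w7 | head -7; python3 fit.py w7
python3 - <<'E'
from h import *
for n in('side','scene'):
    p,d,c,W=snap(n); X=cloud(d,c,W)
    if n=='side': save('pics/s7.png',cv2.resize(p[110:230,200:360],(800,600),interpolation=cv2.INTER_CUBIC))
z=np.load('w7.npz'); X=cloud(z['d'],calibration('wrist'),z['W']); 
print('tip top-plate dz',np.nanmedian(X[76:90,250:255,2])-np.nanmedian(X[60:95,265:283,2]),np.nanmedian(X[80:90,294:299,2]),'strip',np.nanmedian(X[52:66,251:258,2]),'plate',np.nanmedian(X[60:95,265:283,2]))
E
```

```text
[0.5702 0.0241 0.0247] [ 3.1415e+00 -1.0000e-04  3.4380e-01] 0.026138001754377218
72 [([95.6, 4.69], 9, 20.5)]
76 [([93.88, 5.17], 9, 20.1), ([93.89, -15.3], 10, 20.5)]
80 [([92.11, 5.17], 9, 20.5), ([92.14, -15.13], 9, 20.4)]
84 [([90.36, 5.2], 9, 19.9), ([90.39, -15.22], 9, 20.0)]
88 [([88.57, 5.2], 9, 20.3), ([88.6, -14.98], 10, 20.6)]
[ 0.39324273  0.00755418 -0.26076295]
sL_l [-0.015 14.415] 15
sL_r [0.01  7.355] 15
sR_l [-2.000e-03 -5.849e+00] 15
sR_r [ 1.0000e-03 -1.2733e+01] 15
tL_r [-2.000e-03  8.952e+00] 19
tR_l [ 0.012 -7.297] 14
strip 10.884836787914967 -9.290793042131147 20.175629830046113 tip 10.951938759825488 -9.296673466068267 20.248612225893755 tip-strip L,R (left+): 0.06710197191052103 -0.005880423937119517
tip end x [[95.30349542 11.19635112]] strip far end x [[105.8749107   12.15778982]]
tip top-plate dz 0.014127220666788134 0.04525447754692215 strip 0.032662977030398985 plate 0.03112779945219854
```

View pics/s7.png

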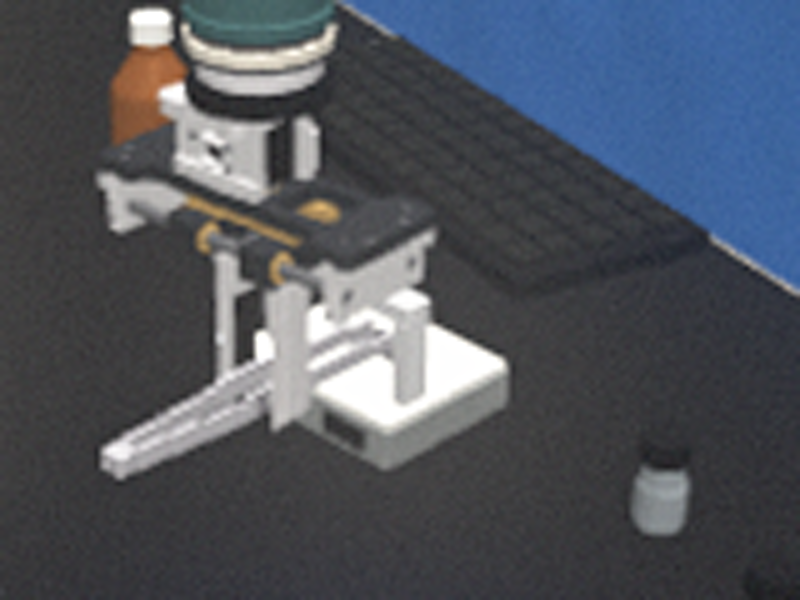

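The side view shows the forceps held level with the tips under the bridge, clear of the posts. The underside is about 5.1 mm above the plate and the tips are within 0.1 mm of the strip centres. I hold for a moment and recheck that it is steady.

Emit:
{"op": "servo_tool", "data": {"series": "0.451 0 0 0 0;0.451 0 0 0 0;0.451 0 0 0 0;0.451 0 0 0 0;0.451 0 0 0 0;0.451 0 0 0 0;0.451 0 0 0 0;0.451 0 0 0 0;0.451 0 0 0 0;0.451 0 0 0 0;0.451 0 0 0 0;0.451 0 0 0 0"}}

```text
time: 10.9
tool_pos: [0.5702, 0.0241, 0.0247]
ee_rot: [3.142, -0.0, 0.344]
wrist_force: [-0.1, 0.2, -1.5]
width: 0.0262
```

```bash
python3 look.py w8 | head -1; python3 fit.py w8 | tail -2
```

```text
[0.5702 0.0241 0.0247] [ 3.1416e+00 -1.0000e-04  3.4380e-01] 0.026224138559551916
strip 10.909680278502677 -9.267067137104233 20.17674741560691 tip 10.951100626743601 -9.306070337745709 20.257170964489312 tip-strip L,R (left+): 0.041420348240924554 -0.039003200641476
tip end x [[95.30334371 11.19528365]] strip far end x [[105.87320119  12.15672194]]
```

Steady; handing in.

```bash
python3 -c "
from bench import robot
print(robot.close_job())"
```

```text
the job is handed in; nothing more can be done
None
```

The steel forceps are off their rest and held with the tips under the small gauge's bridge, one over each dark strip. I handed the job in at about 11 s, still holding them.

- **Centring:** the last wrist-camera check put the tips within about 0.05 mm of the strip centres. Tip spacing was 20.26 mm and strip spacing 20.18 mm.
- **Height:** the tip undersides are about 5 mm above the plate by camera depth. The tool position suggests nearer 6 mm.
- **Steadiness:** over the last second the pose did not change, the opening stayed at 26.1–26.2 mm, and the wrist force was at most about 1.5 N.

**Disagreements:**
- **Tilt in the grip:** the forceps sit about 0.063 rad turned in the fingers, which I took out by turning the tool.
- **Spacing formula:** for a 26.2 mm opening your formula gives about 21.4 mm between the tips, but the camera showed about 20.3 mm. I trusted the camera. Earlier readings of the strip spacing ranged from 20.2 to 20.6 mm, so the real error could be a few tenths of a millimetre.

The bottles and vials were never approached. Wrist forces stayed below 2 N in every reading, so I have no sign that the bridge was touched.

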